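# Clear the locating pin and hold the cover plate over the valve block

### The job

Pull the locating pin out of the valve block and stand it upright in the pin holder, right down on the holder's floor, and let go of it. Then take the cover plate by its grip and hold it level over the block, about a centimetre above the top face and not touching it, with its three holes straight above the block's three threaded holes, ready for the screws. Finish while still holding it there, and leave the loose V block and aluminium coupon where they are.

Things in the scene. Friction and masses are not known exactly. Their poses are not given: they have to be found in the camera images.
- block: Valve block: bare aluminium, 80 x 110 mm (x, y), on a dark steel base 2 mm wider all round, 50 mm tall in all, fixed to the bench, yaw within 0.4 rad. Origin: centre of the underside, z up, y along the 110 mm side. A 14 mm bore, 36 mm deep, in the middle of its top holds the pin at the start; round it three 10 mm threaded holes: two at the -y end, one in the middle of the +y end.
- block_hole_a (a point): Centre of the mouth of the block's screw hole a, on the top face, at (-26, -42, 50) mm in the block's frame; its axes are the block's.
- block_hole_b (a point): The same for hole b, at (26, -42, 50) mm.
- block_hole_c (a point): The same for hole c, the single one at the +y end, at (0, 42, 50) mm.
- cover: Loose bare steel plate 80 x 110 x 6 mm (x, y, z), 0.2 to 0.4 kg, flat on the bench beside the block, yaw within 0.6 rad. Origin: centre of the underside. Three 10 mm holes (two at the -y end, one at +y): fits one way round only. In the middle a dark bow grip: bar along x, 56 mm long, 12 mm wide (y), 12 mm high, top at z = 43 mm, 25 mm free under it, legs at x = +-24 mm: pinch across y from above.
- cover_grip (a point): Centre of the grip's bar, at (0, 0, 37) mm in the cover's frame; axes as the cover's.
- cover_hole_a (a point): Centre of the cover's hole a on its underside, at (-26, -42, 0) mm in the cover's frame; belongs over block hole a.
- cover_hole_b (a point): The same for hole b, at (26, -42, 0) mm; belongs over block hole b.
- cover_hole_c (a point): The same for hole c, the single one, at (0, 42, 0) mm; belongs over block hole c.
- pin: Loose steel locating pin, 110 mm long, about 0.1 kg: 12 mm shank with chamfered foot, round grooved head 18 mm across over the top 26 mm. Origin: centre of the foot; z along the pin to the head. It starts upright in the block's centre bore, foot 14 mm above the bench, the upper 74 mm standing out; it slides out freely straight up.
- pin_head (a point): Centre of the pin's head, 97 mm from the foot along z: where to grip it.
- holder: Pin holder: round dark steel cup 38 mm across and 60 mm tall on a 64 mm flange 6 mm thick, fixed to the bench left or right of the block (on the other side from the cover). Origin: centre of the underside. An upright 19 mm bore, open at the top; its floor is 8 mm above the bench.
- v_block: Loose steel V block 45 x 32 x 30 mm, a bystander; origin under its centre.
- coupon: Loose aluminium coupon, a plain bar 30 x 45 x 16 mm, a bystander; origin under its centre.

How it is judged:
By the outcome, as a careful person would: the job done as asked, in the order asked, and still so for the second after the job is handed in, while the arm keeps its last pose, push and grip.
It also fails if it takes over 58 s, if anything falls off the work surface, if the arm or the gripper's body presses on something with over 40 N, if the wrist force passes 120 N, or if a joint passes its speed limit or range.

### The arm

A 7-joint arm with a two-finger parallel gripper is mounted at the origin on a cart in front of the work surface, level with it; the furniture and walls round the work are solid. World frame = base frame: x ahead of the robot, y to its left, z up, the work surface at z = 0. Lengths are in mm, angles in rad, forces in N, time in s.
With the tool pointing down it reaches from about 400 to 850 mm from the base axis. Payload 10.4 kg.
Tool frame: the origin (TCP) lies on the front face of the gripper's body, between the roots of the fingers; the fingertips stand 70 mm ahead of it and the grasp point (between the pads) lies robot.grip_depth ahead of it (robot.grip_depth is the distance from the TCP to the grasp point, in mm); z points along the fingers, y is the line along which they close (so a half turn about z gives the same grasp; the last joint's range is limited). The gripper opens to 87 mm and grips with 3 to 60 N. Pads are 19 mm wide; open, the fingers measure 117 mm over their backs; the gripper's body (75 mm by 190 mm) begins 51 mm behind the grasp point.
Start: joints at [1.208, 0.332, -0.065, 1.46, 0.022, 1.35, -0.088], TCP at [208.331, -589.273, 292.276] pointing down, gripper open.
Joint ranges: [-2.6, 2.6], [-0.5, 2.12], [-1.47, 1.34], [0.16, 2.42], [-1.27, 4.41], [0.06, 2.06], [-2.6, 2.6]. Speed limits (rad/s): [2.22, 2.22, 2.79, 2.79, 3.14, 3.14, 3.14].

### API

Orientations are given as a 3x3 rotation matrix whose columns are the frame's x, y, z axes.
In Python, from workcell import robot gives the robot as it stands.
- The arm moves only by the shell command python3 jog.py [FORCE], which reads ROWS from standard input. ROWS is a JSON object whose key "plan" holds a list of rows, 1 to 5 of them, each of 7 numbers: dx, dy, dz in units of 20 mm, then a rotation vector rx, ry, rz in rad, then the opening from 0.0 (shut) to 1.0 (fully open); each row shifts and turns the commanded pose from where the row before left it, along the tool's axes as they then stand; what a row does not reach is not made up. A row lasts 1/12 s, in which the tool goes at most 41.7 mm and 0.125 rad, less where a joint would pass 70% of its speed; a pose out of reach is approached as far as the arm can. The fingers move at their own pace and stop on an object; FORCE is the grip in N (left out, the last holds). Time passes only in rows, so rows that do not move let the fingers close. It prints the time, the measured TCP pose, the force, the opening and the grip force at its end. Input that does not fit is refused with a message, and nothing moves.
- robot.get_state(): the state, without advancing time (a new reading comes with each control period).
- robot.grab_frame(name): name is "side" or "top"; returns (picture, depth): 384x512x3 uint8, red, green, blue; 384x512 float32, mm along the optical axis (not along the pixel's ray), 0 where there is no reading.
- robot.camera_params(name): a dict with "vfov" (degrees; the focal length in pixels is half the picture's height over the tangent of half this angle, whatever the lens; pixels are square), "cx", "cy" (the principal point, pixels), "k1" (the pictures are not rectified: a ray, as slopes to the right and down, at radius r is drawn at 1 + k1 r^2 times it, then the intrinsics apply), "cam_to_world" (4x4, takes a point from camera to world coordinates). Camera axes: x right, y down, z forward; pixel columns grow to the right and rows downward; lengths in mm; the calibration is good to about 2 mm. A picture is of the moment at which its call begins. camera_params takes no time and is no camera call.
- robot.hand_in(): hands the job in; it is judged then, once.
The state is a dict: "clock": time; "joint_pos": joint angles; "qvel": joint speeds; "joint_efforts": joint torques, N m; "eef_pos": TCP position; "ee_rot": TCP orientation; "force": force on the tool from outside, world axes, zero at the start; "torque": the same for the moment, N m; "width": opening from 0.0 (shut) to 1.0 (fully open); "grip_force": force on a finger pad.
Only numpy, scipy, OpenCV 4.12 (cv2) and the standard library are available. Lean on these libraries where they do the work, as an engineer would, in place of code of your own. Each camera call takes 0.05 s, during which the arm holds its last target. There are 200 camera calls.

## Working session

There is one attempt and no reset: what is moved stays moved. The work goes in short steps, Python scripts to look and compute and a shell command to move; the robot and the scene stay as the last step left them, time stands still between calls to the robot, and variables do not carry over. Pictures are saved under pics/ and viewed, at most 10 in all, crops included, and the job is handed in when it is done.

```bash
ls; mkdir -p pics; python3 - <<'E'
from workcell import robot
import cv2,numpy as np
print(robot.grip_depth); s=robot.get_state(); print(s['clock'],s['eef_pos'],s['ee_rot'],s['width'])
for n in("side","top"):
    p,d=robot.grab_frame(n); c=robot.camera_params(n); print(n,c)
    cv2.imwrite(f'pics/{n}0.png',p[:,:,::-1]); np.savez(f'{n}0.npz',p=p,d=d)
E
```

```text
jog.py
pics
workcell.py
51.0
0.0 [ 208.20967527 -588.98039215  291.41793451] [[ 9.42804871e-01  3.33344667e-01 -5.55207687e-04]
 [ 3.33345124e-01 -9.42803850e-01  1.38865948e-03]
 [-6.05497115e-05 -1.49431070e-03 -9.99998882e-01]] 1.0007218428491622
side {'vfov': 47.38929917657767, 'cx': 262.7278022943941, 'cy': 195.52427374922638, 'k1': 0.03272575584596405, 'cam_to_world': array([[-9.14976754e-01, -2.62540787e-01,  3.06414549e-01,
         1.39008141e+02],
       [-4.03503657e-01,  5.92445143e-01, -6.97275808e-01,
         8.44977367e+02],
       [ 1.52952829e-03, -7.61630546e-01, -6.48009701e-01,
         8.47746527e+02],
       [ 0.00000000e+00,  0.00000000e+00,  0.00000000e+00,
         1.00000000e+00]])}
top {'vfov': 44.65362302193382, 'cx': 250.2147048176856, 'cy': 197.19358576295832, 'k1': 0.001576044606815515, 'cam_to_world': array([[ 4.18953705e-03, -9.94954894e-01,  1.00235756e-01,
         3.88748810e+02],
       [-9.99810229e-01, -6.07470871e-03, -1.85095542e-02,
         3.49822926e+01],
       [ 1.90250745e-02, -1.00139188e-01, -9.94791531e-01,
         1.39224328e+03],
       [ 0.00000000e+00,  0.00000000e+00,  0.00000000e+00,
         1.00000000e+00]])}
```

View pics/top0.png

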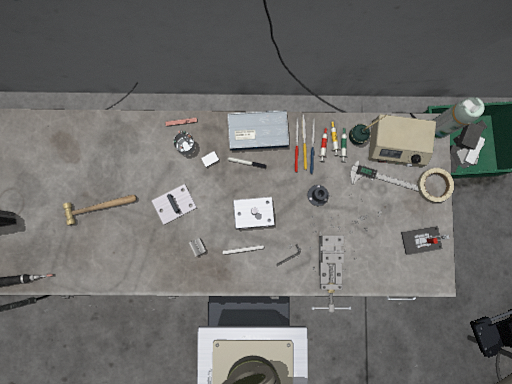

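View pics/side0.png

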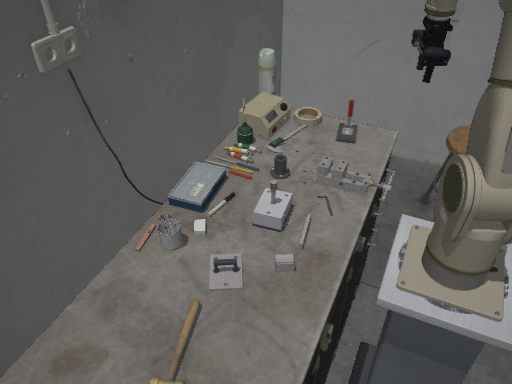

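The top view shows the block at (254,213) with the pin in it, the cover at (174,204), the holder at (318,195), the V block at (198,247) and the coupon at (210,158). The side view shows the same items at (272,208), (226,268) and (280,167). I'll enlarge both next.

```bash
cat > h.py <<'E'
import numpy as np,cv2
from workcell import robot
def ray(n,uv):
    c=robot.camera_params(n); f=192/np.tan(np.radians(c['vfov']/2))
    K=np.array([[f,0,c['cx']],[0,f,c['cy']],[0,0,1]])
    x=cv2.undistortPoints(np.array(uv,float).reshape(-1,1,2),K,np.array([c['k1'],0,0,0.]))[:,0]
    T=c['cam_to_world']; return T[:3,3],np.c_[x,np.ones(len(x))]@T[:3,:3].T
def plane(n,uv,z):
    o,d=ray(n,uv); return o+d*((z-o[2])/d[:,2])[:,None]
def proj(n,P):
    c=robot.camera_params(n); f=192/np.tan(np.radians(c['vfov']/2)); T=c['cam_to_world']
    q=(np.atleast_2d(P)-T[:3,3])@T[:3,:3]; s=q[:,:2]/q[:,2:]; s=s*(1+c['k1']*(s**2).sum(1))[:,None]
    return s*f+[c['cx'],c['cy']]
def cross2(uva,uvb,na='top',nb='side'):
    a,d=ray(na,[uva]);b,e=ray(nb,[uvb]);d=d[0]/np.linalg.norm(d);e=e[0]/np.linalg.norm(e)
    t=np.linalg.lstsq(np.c_[d,-e],b-a,rcond=None)[0];p=a+d*t[0];q=b+e*t[1];return (p+q)/2,np.linalg.norm(p-q)
E
python3 - <<'E'
import cv2,numpy as np
t=cv2.imread('pics/top0.png');s=cv2.imread('pics/side0.png')
a=cv2.resize(t[175:240,140:340],None,fx=4,fy=4,interpolation=cv2.INTER_CUBIC)
b=cv2.resize(s[145:295,195:305],None,fx=4,fy=4,interpolation=cv2.INTER_CUBIC)
cv2.imwrite('pics/topc.png',a);cv2.imwrite('pics/sidec.png',b)
from h import *
for n,uv in(('top',(254,213)),('top',(318,195)),('top',(174,204)),('side',(280,167))): print(plane(n,[uv],50))
E
```

```text
[[478.36141341  -1.07440198  50.        ]]
[[ 531.57561463 -186.25707052   50.        ]]
[[503.00542853 228.90525146  50.        ]]
[[ 522.2303692  -157.46585517   50.        ]]
```

View pics/topc.png

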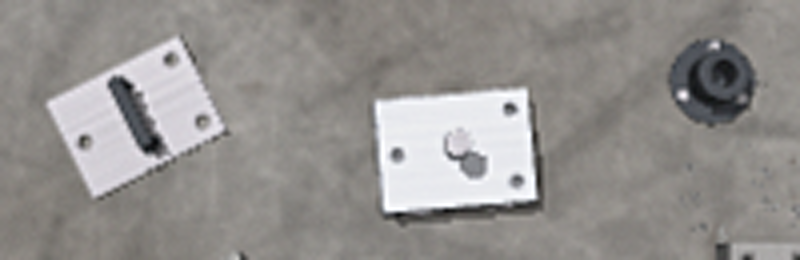

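View pics/sidec.png

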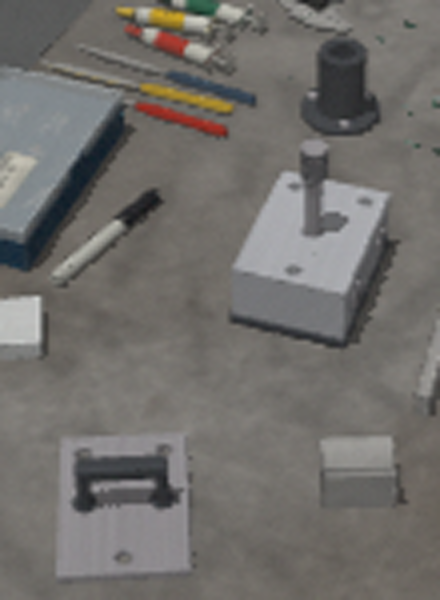

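The crops show each item's three holes clearly. Block holes are at c (397,154), b (510,108) and a (517,181) in the top crop. Cover holes are at c (85,143), b (171,60) and a (203,121). The pin head is at (458,143) and the holder mouth at (720,75). In the side crop the head is at (314,160), the holder mouth at (343,55) and the grip at (122,467). Next I'll refine these to sub-pixel.

```bash
cat > m.py <<'E'
from h import *
def blob(img,u,v,r=5):
    "sub-pixel centroid of the dark spot near (u,v), weight = how far below the surrounding median"
    g=cv2.cvtColor(img,cv2.COLOR_RGB2GRAY).astype(float)
    for _ in range(3):
        ys,xs=np.mgrid[int(round(v))-r:int(round(v))+r+1,int(round(u))-r:int(round(u))+r+1]
        w=g[ys,xs]; m=np.median(w); w=np.clip(m-20-w,0,None)*((xs-u)**2+(ys-v)**2<(r+.5)**2)
        if w.sum()<1: return np.array([u,v])
        u,v=(w*xs).sum()/w.sum(),(w*ys).sum()/w.sum()
    return np.array([u,v])
L=dict(a=(-26,-42),b=(26,-42),c=(0,42))
def fit(P):
    "planar rigid fit of hole points a,b,c -> centre, yaw, residual"
    A=np.array([L[k] for k in 'abc'],float);B=np.array([P[k][:2] for k in 'abc'])
    a=A-A.mean(0);b=B-B.mean(0);y=np.arctan2((a[:,0]*b[:,1]-a[:,1]*b[:,0]).sum(),(a*b).sum())
    R=np.array([[np.cos(y),-np.sin(y)],[np.sin(y),np.cos(y)]]);t=B.mean(0)-R@A.mean(0)
    return t,y,np.linalg.norm(A@R.T+t-B,axis=1)
def corners(img,u,v,thr):
    g=cv2.cvtColor(img,cv2.COLOR_RGB2GRAY);m=((g>thr)*255).astype(np.uint8)
    n,l,s,c=cv2.connectedComponentsWithStats(m);k=l[int(v),int(u)]
    return cv2.minAreaRect(np.argwhere(l==k)[:,::-1].astype(np.float32)),s[k]
E
python3 - <<'E'
from m import *
np.set_printoptions(precision=2,suppress=True)
T=np.load('top0.npz');S=np.load('side0.npz')
f=lambda c,o:((c[0]+.5)/4-.5+o[0],(c[1]+.5)/4-.5+o[1])
to,so=(140,175),(195,145)
px={'block':(50,dict(c=(397,154),b=(510,108),a=(517,181)),dict(c=(293,269),b=(294,187),a=(366,202))),
 'cover':(6,dict(c=(85,143),b=(171,60),a=(203,121)),dict(c=(123,557),b=(84,455),a=(164,450)))}
for n,(z,t,s) in px.items():
    for cam,D,q,o in(('top',T,t,to),('side',S,s,so)):
        B={k:blob(D['p'],*f(v,o),r=3) for k,v in q.items()}
        P={k:plane(cam,[b],z)[0] for k,b in B.items()}
        print(n,cam,{k:v.round(1).tolist() for k,v in B.items()},*fit(P))
print('head top',plane('top',[f((458,143),to)],124),plane('side',[f((314,147),so)],124))
print('holder',plane('top',[f((720,75),to)],60),plane('side',[f((343,47),so)],60))
for cam,D,uv in(('top',T,(245,215)),('top',T,(165,200))): 
    r,s=corners(D['p'],*uv,185);print(cam,r,s)
# depth points check
g=lambda cam,D,uv:(lambda o,d,z:o+d*z)(*ray(cam,[uv]),D['d'][int(round(uv[1])),int(round(uv[0]))])
for cam,D,uv in(('top',T,(245,215)),('top',T,(165,200)),('side',S,(285,203)),('top',T,(300,220))): print('depth',cam,g(cam,D,uv))
E
```

```text
block top {'c': [238.8, 213.2], 'b': [267.1, 201.7], 'a': [268.7, 219.7]} [481.38   0.78] 0.09216198146909445 [0.15 0.09 0.1 ]
block side {'c': [267.7, 212.5], 'b': [272.5, 188.8], 'a': [285.8, 194.9]} [478.7   -2.28] -0.0004167143227126623 [5.42 8.14 6.64]
cover top {'c': [160.5, 210.0], 'b': [182.1, 189.3], 'a': [190.0, 204.8]} [508.26 237.33] 0.4817616515267465 [0.13 0.08 0.12]
cover side {'c': [224.9, 283.6], 'b': [216.5, 264.5], 'a': [234.2, 263.4]} [500.34 250.01] 0.4725749839377317 [ 7.9   8.93 14.96]
head top [[480.57   0.6  124.  ]] [[479.39   2.01 124.  ]]
holder [[ 535.24 -189.34   60.  ]] [[ 537.09 -196.46   60.  ]]
top ((253.41726684570312, 212.0069122314453), (28.152420043945312, 38.20092010498047), 85.2363510131836) [234 197  40  31 986]
top ((173.6000213623047, 203.70001220703125), (25.938386917114258, 36.224300384521484), 63.43495178222656) [152 185  44  39 777]
depth top [[472.52  24.78  49.1 ]]
depth top [[518.59 262.28   5.15]]
depth side [[446.85  -8.19  50.94]]
depth top [[ 461.28 -139.26    4.61]]
```

Top-camera fits are within 0.15 mm and the block and pin head agree. The side picks were contaminated by the grip and shadows. I'll move over the pin while refining the holder.

The rows are not in the units I measure in: shifts go in units of 20 mm. I convert before sending: -23 mm is -1.15, 23 mm is 1.15.

```bash
python3 - <<'E'
from m import *
np.set_printoptions(precision=2,suppress=True)
T=np.load('top0.npz');S=np.load('side0.npz')
f=lambda c,o:((c[0]+.5)/4-.5+o[0],(c[1]+.5)/4-.5+o[1])
b=[blob(255-T['p'],*f(c,(140,175)),r=2) for c in((715,45),(683,96),(748,97))]
P=plane('top',b,6);print('bolts',P,P.mean(0))
g=cv2.cvtColor(S['p'],cv2.COLOR_RGB2GRAY);print(g[152:172,272:291])
g=cv2.cvtColor(T['p'],cv2.COLOR_RGB2GRAY);print(g[183:208,305:331])
E
for i in 1 2; do :; done
echo '{"plan": [[1.15, -1.15, 0, 0, 0, 0, 1], [1.15, -1.15, 0, 0, 0, 0, 1], [1.15, -1.15, 0, 0, 0, 0, 1], [1.15, -1.15, 0, 0, 0, 0, 1], [1.15, -1.15, 0, 0, 0, 0, 1]]}' | python3 jog.py
echo '{"plan": [[1.15, -1.15, 0, 0, 0, 0, 1], [1.15, -1.15, 0, 0, 0, 0, 1], [1.15, -1.15, 0, 0, 0, 0, 1], [1.15, -1.15, 0, 0, 0, 0, 1], [1.15, -1.15, 0, 0, 0, 0, 1]]}' | python3 jog.py
echo '{"plan": [[1.15, -1.15, 0, 0, 0, 0, 1], [1.15, -1.15, 0, 0, 0, 0, 1], [1.15, -1.15, 0, 0, 0, 0, 1], [1.15, -1.15, 0, 0, 0, 0, 1], [1.15, -1.15, 0, 0, 0, 0, 1]]}' | python3 jog.py
```

```text
bolts [[ 564.07 -194.64    6.  ]
 [ 526.21 -170.26    6.  ]
 [ 523.29 -223.21    6.  ]] [ 537.86 -196.03    6.  ]
[[108 103  75  72  74  77  89 120 121 113  89 112 122 120 119 121 119 120
  117]
 [107 105 106 105 106 109 110  82  75  76 112 120 121 121 120 120 117 119
  120]
 [113 111 110 111 109 107  93  90  91  93 102 104 116 119 121 123 117  96
  102]
 [119 119 116 113  89  71  69  69  69  67  72  69  88 115 122 121 123 123
   95]
 [123 122 121  85  70  69  61  51  47  49  59  66  69  78 115 123 123 124
  123]
 [122 120 107  78  67  53  48  48  48  48  51  56  67  68  82 114 120 121
  121]
 [118 118  82  68  67  55  47  46  50  49  52  51  68  70  86 114 122 120
  122]
 [121 120  81  61  68  67  64  60  53  57  60  70  70  66  78 119 125 124
  124]
 [121 116  79  51  53  65  70  69  68  70  69  71  64  51  75 118 126 127
  123]
 [118 117  80  51  47  51  50  59  60  59  55  49  48  43  88 118 122 122
  120]
 [120 120  84  53  50  49  54  50  55  51  50  48  46  46  90 112 121 121
  122]
 [117 118  81  53  54  52  52  51  52  48  49  48  46  44  87 114 118 117
  119]
 [115 117  79 
[... 3169 characters left out ...]
36 135 140 140 142 122  77  93 128 123 124 131
  131 124 123 124 119 118 124 130]
 [139 144 149 147 142 142 135 133 140 139 138 133 133 130 126 123 127 129
  126 121 118 123 122 121 127 130]]
clock: 0.52
eef_pos: [278.8, -440.9, 291.9]
ee_rot: [[0.943, 0.333, -0.0], [0.333, -0.943, 0.0], [-0.0, -0.0, -1.0]]
force: [1.6, 0.4, 0.2]
width: 0.998
grip_force: 0.0
clock: 0.93
eef_pos: [348.7, -294.2, 292.1]
ee_rot: [[0.943, 0.333, -0.0], [0.333, -0.943, -0.0], [-0.0, -0.0, -1.0]]
force: [1.4, -0.8, 0.6]
width: 1.0
grip_force: 0.0
clock: 1.35
eef_pos: [418.8, -147.4, 292.1]
ee_rot: [[0.943, 0.333, -0.0], [0.333, -0.943, -0.0], [-0.0, 0.0, -1.0]]
force: [-0.5, 0.8, -0.2]
width: 0.999
grip_force: 0.0
```

```bash
python3 - <<'E'
from m import *
np.set_printoptions(precision=2,suppress=True)
print(plane('top',[(320.2,193.2),(320.6,192.7)],60),plane('side',[(280,157.6)],60),cross2((320.3,193.1),(280,157.6)))
g=lambda P:proj('top',P); print('px of bolts-centre at z60',proj('top',[538,-196,60]),proj('side',[538,-196,60]))
d=np.array([481.2-418.8,1-(-147.4)]);print(.943*d[0]+.333*d[1],.333*d[0]-.943*d[1])
E
echo '{"plan": [[1.15, -1.15, 0, 0, 0, 0, 1], [1.15, -1.15, 0, 0, 0, 0, 1], [1.15, -1.15, 0, 0, 0, 0, 1], [1.15, -1.15, 0, 0, 0, 0, 1], [0.8, -1.35, 0, 0, 0, 0, 1]]}' | python3 jog.py
echo '{"plan": [[0, 0, 0, 0, 0, 0, 1]]}' | python3 jog.py
python3 - <<'E'
from m import *
for n in("side","top"):
    p,d=robot.grab_frame(n);cv2.imwrite(f'pics/{n}1.png',p[:,:,::-1])
a=cv2.imread('pics/side1.png')[80:230,200:350];b=cv2.imread('pics/top1.png')[140:290,180:330]
cv2.imwrite('pics/v1.png',cv2.resize(np.hstack([a,b]),None,fx=2.6,fy=2.6,interpolation=cv2.INTER_CUBIC))
E
```

```text
[[ 535.76 -191.01   60.  ]
 [ 537.21 -192.18   60.  ]] [[ 535.7  -189.94   60.  ]] (array([ 536.23, -191.48,   58.84]), np.float64(0.1125315307785051))
px of bolts-centre at z60 [[321.92 192.43]] [[280.05 156.38]]
108.26039999999998 -119.16200000000002
clock: 1.77
eef_pos: [481.6, 0.5, 292.1]
ee_rot: [[0.943, 0.333, 0.0], [0.333, -0.943, 0.0], [0.0, -0.0, -1.0]]
force: [0.3, 0.1, -1.2]
width: 1.0
grip_force: 0.0
clock: 1.85
eef_pos: [481.3, 5.7, 292.3]
ee_rot: [[0.94, 0.341, 0.0], [0.341, -0.94, 0.003], [0.001, -0.002, -1.0]]
force: [0.2, 0.8, -0.1]
width: 1.0
grip_force: 0.0
```

View pics/v1.png

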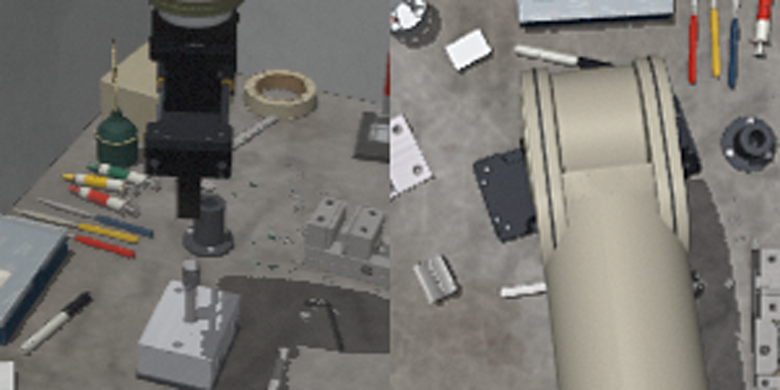

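The gripper hangs over the block with the pin head in line below it (side crop 190,270). The side and top rim rays cross at the holder to 0.1 mm, giving (536,-191). I'll descend with the gripper open.

```bash
echo '{"plan": [[0, 0, 1.25, 0, 0, 0, 1], [0, 0, 1.75, 0, 0, 0, 1], [0, 0, 1.5, 0, 0, 0, 1], [0, 0, 1, 0, 0, 0, 1], [0, 0, 0, 0, 0, 0, 1]]}' | python3 jog.py
python3 - <<'E'
from m import *
s=robot.get_state();print(s['eef_pos'].round(1) if hasattr(s['eef_pos'],'round') else s['eef_pos'])
p,d=robot.grab_frame('side');cv2.imwrite('pics/side2.png',p[:,:,::-1])
cv2.imwrite('pics/v2.png',cv2.resize(cv2.imread('pics/side2.png')[110:235,210:335],None,fx=4,fy=4,interpolation=cv2.INTER_CUBIC))
E
```

```text
clock: 2.37
eef_pos: [478.2, -2.6, 178.3]
ee_rot: [[0.943, 0.331, -0.007], [0.331, -0.944, 0.0], [-0.006, -0.002, -1.0]]
force: [-0.5, -0.6, 0.8]
width: 0.999
grip_force: 0.0
[478.2  -2.6 178.3]
```

View pics/v2.png

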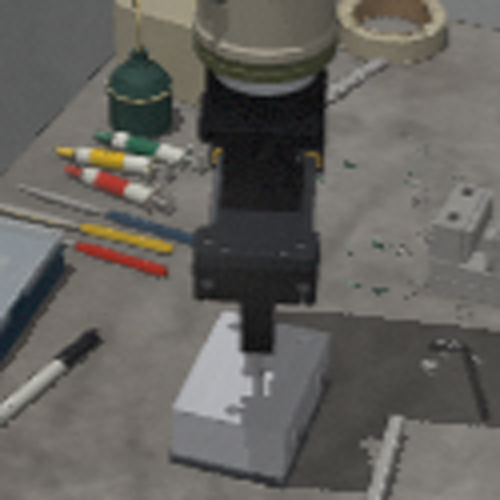

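The near finger hides the head and the shank shows directly below it (250,375), so the tool is centred. I'll settle, lower to grasp height and close.

Converted, 8 mm is 0.4, 4 mm is 0.2.

```bash
echo '{"plan": [[0, 0, 0.4, 0, 0, 0, 1], [0, 0, 0.4, 0, 0, 0, 1], [0, 0, 0.2, 0, 0, 0, 1], [0, 0, 0, 0, 0, 0, 1], [0, 0, 0, 0, 0, 0, 1]]}' | python3 jog.py
echo '{"plan": [[0, 0, 0, 0, 0, 0, 0.5], [0, 0, 0, 0, 0, 0, 0.3], [0, 0, 0, 0, 0, 0, 0.15], [0, 0, 0, 0, 0, 0, 0], [0, 0, 0, 0, 0, 0, 0]]}' | python3 jog.py 35
echo '{"plan": [[0, 0, 0, 0, 0, 0, 0], [0, 0, 0, 0, 0, 0, 0], [0, 0, 0, 0, 0, 0, 0], [0, 0, 0, 0, 0, 0, 0], [0, 0, 0, 0, 0, 0, 0]]}' | python3 jog.py
```

```text
clock: 2.83
eef_pos: [480.9, -0.9, 162.5]
ee_rot: [[0.943, 0.333, 0.0], [0.333, -0.943, -0.0], [0.0, 0.0, -1.0]]
force: [-0.7, 0.0, 0.1]
width: 1.0
grip_force: 0.0
clock: 3.25
eef_pos: [480.8, -0.8, 162.4]
ee_rot: [[0.943, 0.333, 0.0], [0.333, -0.943, -0.0], [0.0, 0.0, -1.0]]
force: [0.7, -0.6, -0.0]
width: 0.708
grip_force: 0.0
clock: 3.67
eef_pos: [480.8, -0.8, 162.2]
ee_rot: [[0.943, 0.333, 0.0], [0.333, -0.943, -0.0], [0.0, 0.0, -1.0]]
force: [0.5, -0.3, -1.2]
width: 0.33
grip_force: 0.0
```

```bash
echo '{"plan": [[0, 0, 0, 0, 0, 0, 0], [0, 0, 0, 0, 0, 0, 0], [0, 0, 0, 0, 0, 0, 0], [0, 0, 0, 0, 0, 0, 0], [0, 0, 0, 0, 0, 0, 0]]}' | python3 jog.py
```

```text
clock: 4.08
eef_pos: [480.8, -0.8, 162.2]
ee_rot: [[0.943, 0.333, 0.0], [0.333, -0.943, -0.0], [-0.0, 0.0, -1.0]]
force: [0.1, 0.0, 0.1]
width: 0.194
grip_force: 35.0
```

Gripped, with an opening of 17 mm. Next I'll lift straight up by 75 mm.

```bash
echo '{"plan": [[0, 0, -0.25, 0, 0, 0, 0], [0, 0, -0.5, 0, 0, 0, 0], [0, 0, -0.5, 0, 0, 0, 0], [0, 0, -0.5, 0, 0, 0, 0], [0, 0, -0.5, 0, 0, 0, 0]]}' | python3 jog.py
echo '{"plan": [[0, 0, -0.75, 0, 0, 0, 0], [0, 0, -0.75, 0, 0, 0, 0], [0, 0, -0.25, 0, 0, 0, 0], [0, 0, 0, 0, 0, 0, 0], [0, 0, 0, 0, 0, 0, 0]]}' | python3 jog.py
python3 - <<'E'
from m import *
s=robot.get_state();R=np.array(s['ee_rot']);p=np.array(s['eef_pos'])
d=np.array([536.2,-191.3,p[2]])-p;print((R.T@d).round(1))
E
```

```text
clock: 4.5
eef_pos: [481.0, -0.8, 208.8]
ee_rot: [[0.943, 0.333, 0.001], [0.333, -0.943, -0.0], [0.001, 0.001, -1.0]]
force: [-0.2, -0.5, 0.0]
width: 0.189
grip_force: 35.0
clock: 4.92
eef_pos: [480.8, -0.9, 242.3]
ee_rot: [[0.943, 0.333, 0.0], [0.333, -0.943, -0.0], [0.0, 0.001, -1.0]]
force: [0.4, 0.3, -1.1]
width: 0.191
grip_force: 35.0
[-1.12e+01  1.98e+02  1.00e-01]
```

```bash
echo '{"plan": [[-0.05, 0.5, 0, 0, 0, 0, 0], [-0.05, 1.25, 0, 0, 0, 0, 0], [-0.1, 1.5, 0, 0, 0, 0, 0], [-0.1, 1.75, 0, 0, 0, 0, 0], [-0.1, 1.75, 0, 0, 0, 0, 0]]}' | python3 jog.py
echo '{"plan": [[-0.1, 1.5, 0, 0, 0, 0, 0], [-0.05, 1.15, 0, 0, 0, 0, 0], [0, 0.5, 0, 0, 0, 0, 0], [0, 0, 0, 0, 0, 0, 0], [0, 0, 0, 0, 0, 0, 0]]}' | python3 jog.py
echo '{"plan": [[0, 0, 0, 0, 0, 0, 0], [0, 0, 0, 0, 0, 0, 0]]}' | python3 jog.py
python3 - <<'E'
from m import *
s=robot.get_state();R=np.array(s['ee_rot']);p=np.array(s['eef_pos'])
d=np.array([536.2,-191.3,p[2]])-p;print((R.T@d).round(1))
a,_=robot.grab_frame('side');b,_=robot.grab_frame('top')
cv2.imwrite('pics/side3.png',a[:,:,::-1]);cv2.imwrite('pics/top3.png',b[:,:,::-1])
u,v=proj('side',[536,-191,80])[0].astype(int);print(u,v)
print(proj('side',[[536,-191,94],[536,-191,60],[536,-191,111]]))
cv2.imwrite('pics/v3.png',cv2.resize(a[v-50:v+50,u-40:u+40,::-1],None,fx=5.5,fy=5.5,interpolation=cv2.INTER_CUBIC))
E
```

```text
clock: 5.33
eef_pos: [518.1, -132.9, 241.3]
ee_rot: [[0.943, 0.334, -0.001], [0.334, -0.943, -0.0], [-0.001, -0.0, -1.0]]
force: [1.5, 0.4, -1.3]
width: 0.189
grip_force: 35.0
clock: 5.75
eef_pos: [536.1, -190.7, 241.4]
ee_rot: [[0.943, 0.333, -0.001], [0.333, -0.943, 0.001], [-0.001, -0.002, -1.0]]
force: [0.6, 1.5, -1.7]
width: 0.189
grip_force: 35.0
clock: 5.92
eef_pos: [536.3, -189.5, 242.3]
ee_rot: [[0.942, 0.335, -0.0], [0.335, -0.942, 0.0], [-0.0, -0.0, -1.0]]
force: [0.3, -0.1, -1.5]
width: 0.185
grip_force: 35.0
[-0.7  1.6 -0. ]
280 152
[[280.34437506 148.25174833]
 [280.03867478 157.39379518]
 [280.5012763  143.56487348]]
```

View pics/v3.png

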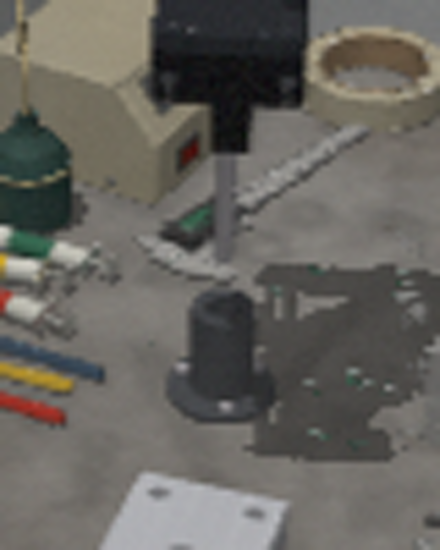

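The pin hangs upright with its foot at crop (226,262), above the cup whose mouth is at (222,300). I'll measure the foot against the mouth numerically.

```bash
python3 - <<'E'
from m import *
np.set_printoptions(precision=2,suppress=True)
a=cv2.cvtColor(cv2.imread('pics/side3.png'),cv2.COLOR_BGR2GRAY)
print(a[130:166,271:292])
E
```

```text
[[ 83  51  34  36  44  66  81 105  92  89  93  92 114 122 122 121 124 123
  125 124 122]
 [ 86  50  37  53  81  83 106 115  90  91  94  90 115 123 123 122 123 123
  120 123 110]
 [ 85  47  51  80  87 105 111 115  91  89  93  88 120 126 124 124 119 118
  121 113 133]
 [ 86  65  80  83 105 111 117 118  93  90  93  89 116 123 123 124 124 114
  156 155 148]
 [ 84  85  83 108 116 118 121 125  96  91  93  90 113 122 122 124 133 133
  142 149 136]
 [ 84  83 108 113 115 118 123 126  97  91  95  88 115 123 134 147 129 143
  144 136 123]
 [ 82 105 114 116 118 122 125 125  96  92  94 107 124 113 109 135 145 145
  151 122  87]
 [110 111 113 119 122 122 123  99  87  91  95  80 113 141 145 145 147 109
   82  75 113]
 [113 114 117 118 119 121  95  63  80  94  95  94 134 145 146 119  87  78
  112 121 118]
 [112 117 119 119  94  67  65  65  82  93  95  94  79  96 114  91  73 113
  123 121 116]
 [113 120 104  78  67  79  77  68  83  93  94  80  62  55  73  73 111 118
  122 119 115]
 [118  99  70  73  79  82  58  59  84  93  95  77  70 126 117 119 121 121
  122 118 115]
 [ 72  70  82  82  82  70  65  5
[... 1404 characters left out ...]
2  86  68  70  58  48  47  51  49  45  38  45  49  78  78  75
   77 118  94]
 [126 123 122  82  62  67  68  64  61  56  50  43  48  45  46  77  79  78
   79 118  94]
 [124 123 120  80  51  55  65  71  69  69  55  47  46  49  46  58  74  80
   77  79  78]
 [123 124 119  81  54  51  51  52  60  60  61  51  46  47  43  59  74  79
   78  76  75]
 [122 124 123  83  52  49  51  51  53  55  49  48  48  46  47  62  72  76
   76  77  75]
 [123 121 118  81  54  53  51  54  54  55  52  51  48  48  46  62  74  76
   74  74  74]
 [120 120 117  81  52  49  50  52  55  53  54  50  50  46  44  62  72  73
   75  75  74]
 [115 118 117  81  55  51  53  54  53  54  54  54  49  50  46  90 114  87
   75  73  74]]
```

Foot and mouth agree within 1 mm. I'll lower gently.

```bash
echo '{"plan": [[0, 0.04, 0.75, 0, 0, 0, 0], [0, 0, 0.75, 0, 0, 0, 0], [0, 0, 0.4, 0, 0, 0, 0], [0, 0, 0.3, 0, 0, 0, 0], [0, 0, 0, 0, 0, 0, 0]]}' | python3 jog.py
echo '{"plan": [[0, 0, 0.4, 0, 0, 0, 0], [0, 0, 0.4, 0, 0, 0, 0], [0, 0, 0.4, 0, 0, 0, 0], [0, 0, 0.25, 0, 0, 0, 0], [0, 0, 0, 0, 0, 0, 0]]}' | python3 jog.py
```

```text
clock: 6.43
eef_pos: [536.2, -191.5, 197.2]
ee_rot: [[0.943, 0.334, -0.002], [0.334, -0.943, 0.001], [-0.001, -0.001, -1.0]]
force: [-0.6, 0.6, -1.1]
width: 0.188
grip_force: 35.0
clock: 6.85
eef_pos: [536.0, -191.8, 167.8]
ee_rot: [[0.943, 0.333, -0.002], [0.333, -0.943, 0.001], [-0.002, -0.001, -1.0]]
force: [-0.8, 1.3, -1.8]
width: 0.19
grip_force: 35.0
```

```bash
echo '{"plan": [[0, 0, 0.25, 0, 0, 0, 0], [0, 0, 0.15, 0, 0, 0, 0], [0, 0, 0.05, 0, 0, 0, 0], [0, 0, 0.05, 0, 0, 0, 0], [0, 0, 0, 0, 0, 0, 0]]}' | python3 jog.py; echo '{"plan": [[0, 0, 0.05, 0, 0, 0, 0], [0, 0, 0, 0, 0, 0, 0]]}' | python3 jog.py; echo '{"plan": [[0, 0, 0.05, 0, 0, 0, 0], [0, 0, 0, 0, 0, 0, 0]]}' | python3 jog.py
```

```text
clock: 7.27
eef_pos: [536.7, -191.9, 159.2]
ee_rot: [[0.943, 0.333, 0.0], [0.333, -0.943, -0.0], [0.0, 0.0, -1.0]]
force: [-0.2, 0.2, -0.7]
width: 0.186
grip_force: 35.0
clock: 7.43
eef_pos: [536.7, -191.9, 158.3]
ee_rot: [[0.943, 0.333, 0.0], [0.333, -0.943, -0.0], [0.0, 0.0, -1.0]]
force: [-0.2, -0.8, -0.9]
width: 0.188
grip_force: 35.0
clock: 7.6
eef_pos: [536.7, -191.9, 157.2]
ee_rot: [[0.943, 0.333, 0.0], [0.333, -0.943, -0.0], [0.0, 0.0, -1.0]]
force: [-0.1, 0.1, -0.5]
width: 0.19
grip_force: 35.0
```

Converted, 1 mm is 0.05.

```bash
echo '{"plan": [[0, 0, 0.05, 0, 0, 0, 0], [0, 0, 0, 0, 0, 0, 0]]}' | python3 jog.py; echo '{"plan": [[0, 0, 0.05, 0, 0, 0, 0], [0, 0, 0, 0, 0, 0, 0]]}' | python3 jog.py
```

```text
clock: 7.77
eef_pos: [536.7, -191.9, 156.3]
ee_rot: [[0.943, 0.333, 0.0], [0.333, -0.943, -0.0], [0.0, 0.0, -1.0]]
force: [-0.1, -0.5, -1.3]
width: 0.192
grip_force: 35.0
clock: 7.93
eef_pos: [537.4, -191.9, 156.2]
ee_rot: [[0.943, 0.333, 0.002], [0.333, -0.943, -0.001], [0.002, 0.001, -1.0]]
force: [0.4, 1.2, 5.1]
width: 0.188
grip_force: 35.0
```

The force rose at the predicted floor height. I'll release and lift clear.

Converted, -30 mm is -1.5, -20 mm is -1.

```bash
echo '{"plan": [[0, 0, 0, 0, 0, 0, 0.6], [0, 0, 0, 0, 0, 0, 0.6], [0, 0, 0, 0, 0, 0, 0.6], [0, 0, 0, 0, 0, 0, 0.6], [0, 0, 0, 0, 0, 0, 0.6]]}' | python3 jog.py
echo '{"plan": [[0, 0, 0, 0, 0, 0, 0.6], [0, 0, 0, 0, 0, 0, 0.6], [0, 0, 0, 0, 0, 0, 0.6]]}' | python3 jog.py
echo '{"plan": [[0, 0, -0.5, 0, 0, 0, 0.6], [0, 0, -1, 0, 0, 0, 0.6], [0, 0, -1.5, 0, 0, 0, 0.6], [0, 0, -1.5, 0, 0, 0, 0.6], [0, 0, -1.5, 0, 0, 0, 0.6]]}' | python3 jog.py
python3 - <<'E'
from m import *
s=robot.get_state();R=np.array(s['ee_rot']);p=np.array(s['eef_pos'])
d=np.array([508.3,237.3,p[2]])-p;print((R.T@d).round(1),p)
E
```

```text
clock: 8.35
eef_pos: [536.6, -191.9, 155.1]
ee_rot: [[0.943, 0.333, -0.0], [0.333, -0.943, 0.0], [-0.0, -0.0, -1.0]]
force: [-0.8, 0.5, 0.3]
width: 0.483
grip_force: 0.0
clock: 8.6
eef_pos: [536.6, -191.9, 155.2]
ee_rot: [[0.943, 0.333, -0.0], [0.333, -0.943, -0.0], [-0.0, 0.0, -1.0]]
force: [0.1, -0.7, -0.1]
width: 0.588
grip_force: 0.0
clock: 9.02
eef_pos: [536.5, -191.7, 277.4]
ee_rot: [[0.943, 0.334, 0.0], [0.334, -0.943, -0.0], [0.0, 0.0, -1.0]]
force: [0.5, -0.7, 0.1]
width: 0.599
grip_force: 0.0
[ 116.5 -413.8   -0. ] [ 536.47136987 -191.70244454  277.40734659]
```

Converted, 9 mm is 0.45, -38 mm is -1.9.

```bash
echo '{"plan": [[0.25, -0.75, 0, 0, 0, 0, 0.6], [0.45, -1.65, 0, 0, 0, 0, 0.6], [0.5, -1.85, 0, 0, 0, 0, 0.6], [0.55, -1.9, 0, 0, 0, 0, 0.6], [0.55, -1.9, 0, 0, 0, 0, 0.6]]}' | python3 jog.py
echo '{"plan": [[0.55, -1.9, 0, 0, 0, 0, 0.6], [0.55, -1.9, 0, 0, 0, 0, 0.6], [0.55, -1.9, 0, 0, 0, 0, 0.6], [0.55, -1.9, 0, 0, 0, 0, 0.6], [0.45, -1.75, 0, 0, 0, 0, 0.6]]}' | python3 jog.py
echo '{"plan": [[0.45, -1.65, 0, 0, 0, 0, 0.6], [0.3, -1.1, 0, 0, 0, 0, 0.6], [0.15, -0.55, 0, 0, 0, -0.07, 0.6], [0, 0, 0, 0, 0, -0.07, 0.6], [0, 0, 0, 0, 0, 0, 0.6]]}' | python3 jog.py
echo '{"plan": [[0, 0, 1.5, 0, 0, 0, 0.6], [0, 0, 1.75, 0, 0, 0, 0.6], [0, 0, 1.75, 0, 0, 0, 0.6], [0, 0, 1, 0, 0, 0, 0.6], [0, 0, 0, 0, 0, 0, 0.6]]}' | python3 jog.py
echo '{"plan": [[0, 0, 0, 0, 0, 0, 0.6], [0, 0, 0, 0, 0, 0, 0.6]]}' | python3 jog.py
python3 - <<'E'
from m import *
s=robot.get_state();R=np.array(s['ee_rot']);p=np.array(s['eef_pos'])
d=np.array([508.3,237.3,p[2]])-p;print((R.T@d).round(1),p,np.arctan2(R[1,0],R[0,0]))
im=[]
for n,P in(('side',[508,237,70]),('side',[536,-191,80])):
    a,_=robot.grab_frame(n);u,v=proj(n,P)[0].astype(int);im.append(cv2.resize(a[v-40:v+50,u-40:u+40,::-1],None,fx=4.8,fy=4.8,interpolation=cv2.INTER_CUBIC));print(n,u-40,v-40)
cv2.imwrite('pics/v4.png',np.hstack(im))
E
```

```text
clock: 9.43
eef_pos: [526.0, -23.2, 276.2]
ee_rot: [[0.943, 0.333, 0.001], [0.333, -0.943, -0.001], [0.001, 0.001, -1.0]]
force: [0.4, 0.7, -0.7]
width: 0.597
grip_force: 0.0
clock: 9.85
eef_pos: [513.5, 171.6, 276.3]
ee_rot: [[0.943, 0.334, 0.001], [0.334, -0.943, 0.0], [0.001, 0.0, -1.0]]
force: [1.4, 0.4, -0.2]
width: 0.598
grip_force: 0.0
clock: 10.27
eef_pos: [508.6, 238.6, 275.9]
ee_rot: [[0.885, 0.466, 0.0], [0.466, -0.885, 0.0], [0.0, -0.0, -1.0]]
force: [1.3, -1.0, 0.7]
width: 0.599
grip_force: 0.0
clock: 10.68
eef_pos: [507.4, 235.3, 151.4]
ee_rot: [[0.889, 0.459, -0.006], [0.459, -0.889, -0.003], [-0.007, -0.0, -1.0]]
force: [0.2, -0.3, 0.5]
width: 0.6
grip_force: 0.0
clock: 10.85
eef_pos: [509.9, 237.6, 157.2]
ee_rot: [[0.888, 0.46, 0.002], [0.46, -0.888, 0.001], [0.002, 0.0, -1.0]]
force: [0.3, 0.5, -0.1]
width: 0.6
grip_force: 0.0
[-1.6 -0.5 -0. ] [509.9210843  237.60636899 157.19039239] 0.47821748971293493
side 183 212
side 240 112
```

View pics/v4.png

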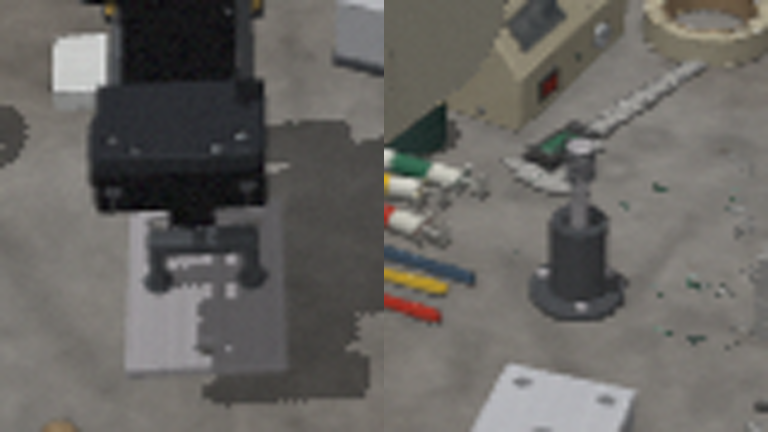

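On the right, the pin stands upright in the cup (580,150-215), released and seated. On the left, the fingers are over the bow grip (bar at 205,240). I'll descend 69 mm, stop so the tips stay 12 mm above the plate, then pinch.

```bash
echo '{"plan": [[-0.075, -0.025, 0.6, 0, 0, 0, 0.6], [0, 0, 0.9, 0, 0, 0, 0.6], [0, 0, 0.9, 0, 0, 0, 0.6], [0, 0, 0.5, 0, 0, 0, 0.6], [0, 0, 0.3, 0, 0, 0, 0.6]]}' | python3 jog.py
echo '{"plan": [[0, 0, 0.15, 0, 0, 0, 0.6], [0, 0, 0.1, 0, 0, 0, 0.6], [0, 0, 0, 0, 0, 0, 0.4], [0, 0, 0, 0, 0, 0, 0.2], [0, 0, 0, 0, 0, 0, 0]]}' | python3 jog.py 58
echo '{"plan": [[0, 0, 0, 0, 0, 0, 0], [0, 0, 0, 0, 0, 0, 0], [0, 0, 0, 0, 0, 0, 0], [0, 0, 0, 0, 0, 0, 0], [0, 0, 0, 0, 0, 0, 0]]}' | python3 jog.py
echo '{"plan": [[0, 0, 0, 0, 0, 0, 0], [0, 0, 0, 0, 0, 0, 0], [0, 0, 0, 0, 0, 0, 0]]}' | python3 jog.py
```

```text
clock: 11.37
eef_pos: [506.9, 236.8, 89.9]
ee_rot: [[0.887, 0.461, -0.001], [0.461, -0.887, -0.001], [-0.001, -0.0, -1.0]]
force: [0.3, 0.2, 0.3]
width: 0.604
grip_force: 0.0
clock: 11.78
eef_pos: [507.8, 237.3, 86.9]
ee_rot: [[0.887, 0.462, 0.001], [0.462, -0.887, 0.0], [0.001, 0.0, -1.0]]
force: [0.2, -0.1, 0.2]
width: 0.454
grip_force: 0.0
clock: 12.2
eef_pos: [507.6, 237.0, 86.3]
ee_rot: [[0.887, 0.461, 0.0], [0.461, -0.887, -0.0], [0.0, 0.0, -1.0]]
force: [0.4, -0.8, 1.4]
width: 0.133
grip_force: 58.0
clock: 12.45
eef_pos: [507.6, 237.0, 86.3]
ee_rot: [[0.887, 0.461, 0.0], [0.461, -0.887, -0.0], [0.0, 0.0, -1.0]]
force: [-0.9, -2.1, 2.5]
width: 0.129
grip_force: 58.0
```

Converted, -5 mm is -0.25, -30 mm is -1.5.

```bash
echo '{"plan": [[0, 0, -0.25, 0, 0, 0, 0], [0, 0, -0.75, 0, 0, 0, 0], [0, 0, -1.25, 0, 0, 0, 0], [0, 0, -1.5, 0, 0, 0, 0], [0, 0, -1, 0, 0, 0, 0]]}' | python3 jog.py
echo '{"plan": [[0, 0, -0.25, 0, 0, 0, 0], [0, 0, 0, 0, 0, 0, 0]]}' | python3 jog.py
python3 - <<'E'
from m import *
s=robot.get_state();R=np.array(s['ee_rot']);p=np.array(s['eef_pos'])
d=np.array([480.7,0.7,p[2]])-p;print((R.T@d).round(1),p,np.arctan2(R[1,0],R[0,0]))
E
```

```text
clock: 12.87
eef_pos: [507.2, 237.7, 183.3]
ee_rot: [[0.887, 0.462, 0.0], [0.462, -0.887, 0.001], [0.001, -0.001, -1.0]]
force: [0.4, 0.5, -2.4]
width: 0.127
grip_force: 58.0
clock: 13.03
eef_pos: [507.8, 237.5, 187.2]
ee_rot: [[0.887, 0.462, 0.002], [0.462, -0.887, 0.001], [0.002, 0.0, -1.0]]
force: [-0.0, -0.2, -3.9]
width: 0.128
grip_force: 58.0
[-133.3  197.5   -0.2] [507.78101552 237.4693109  187.23386858] 0.47979184178481044
```

```bash
echo '{"plan": [[-0.25, 0.35, 0, 0, 0, 0, 0], [-0.45, 0.7, 0, 0, 0, 0, 0], [-0.65, 1, 0, 0, 0, 0, 0], [-0.8, 1.15, 0, 0, 0, 0, 0], [-0.85, 1.25, 0, 0, 0, 0, 0]]}' | python3 jog.py
echo '{"plan": [[-0.85, 1.25, 0, 0, 0, 0, 0], [-0.8, 1.15, 0, 0, 0, 0, 0], [-0.8, 1.15, 0, 0, 0, 0, 0], [-0.6, 0.9, 0, 0, 0, 0, 0], [-0.4, 0.65, 0, 0, 0, 0, 0]]}' | python3 jog.py
echo '{"plan": [[-0.2, 0.325, 0, 0, 0, 0.04, 0], [0, 0, 0, 0, 0, 0.08, 0], [0, 0, 0, 0, 0, 0.1, 0], [0, 0, 0, 0, 0, 0.1, 0], [0, 0, 0, 0, 0, 0.068, 0]]}' | python3 jog.py
echo '{"plan": [[0, 0, 0.5, 0, 0, 0, 0], [0, 0, 0.5, 0, 0, 0, 0], [0, 0, 0.25, 0, 0, 0, 0], [0, 0, 0, 0, 0, 0, 0], [0, 0, 0, 0, 0, 0, 0]]}' | python3 jog.py
python3 - <<'E'
from m import *
s=robot.get_state();R=np.array(s['ee_rot']);p=np.array(s['eef_pos'])
d=np.array([480.7,0.7,p[2]])-p;print((R.T@d).round(1),p,np.arctan2(R[1,0],R[0,0]))
im=[]
for n in('side','top'):
    a,_=robot.grab_frame(n);np.savez(n+'5.npz',p=a);u,v=proj(n,[481,1,70])[0].astype(int);im.append(cv2.resize(a[v-35:v+35,u-33:u+33,::-1],None,fx=6,fy=6,interpolation=cv2.INTER_CUBIC));print(n,u-33,v-35)
cv2.imwrite('pics/v5.png',np.hstack(im))
E
```

```text
clock: 13.45
eef_pos: [493.8, 129.1, 184.1]
ee_rot: [[0.887, 0.463, -0.003], [0.463, -0.887, -0.0], [-0.003, -0.001, -1.0]]
force: [0.6, 0.1, -2.9]
width: 0.126
grip_force: 58.0
clock: 13.87
eef_pos: [479.4, 4.7, 184.2]
ee_rot: [[0.888, 0.459, -0.004], [0.459, -0.888, -0.001], [-0.003, -0.001, -1.0]]
force: [0.5, 0.0, -3.5]
width: 0.128
grip_force: 58.0
clock: 14.28
eef_pos: [479.8, 0.8, 184.9]
ee_rot: [[0.996, 0.084, -0.002], [0.084, -0.996, 0.001], [-0.002, -0.001, -1.0]]
force: [0.0, 0.4, -3.7]
width: 0.129
grip_force: 58.0
clock: 14.7
eef_pos: [480.2, 0.7, 160.5]
ee_rot: [[0.996, 0.093, -0.001], [0.093, -0.996, 0.0], [-0.001, -0.001, -1.0]]
force: [1.3, 0.2, -3.3]
width: 0.129
grip_force: 58.0
[ 0.5  0.  -0. ] [480.1969034    0.69781202 160.46380364] 0.09284867995756985
side 239 161
top 220 176
```

View pics/v5.png

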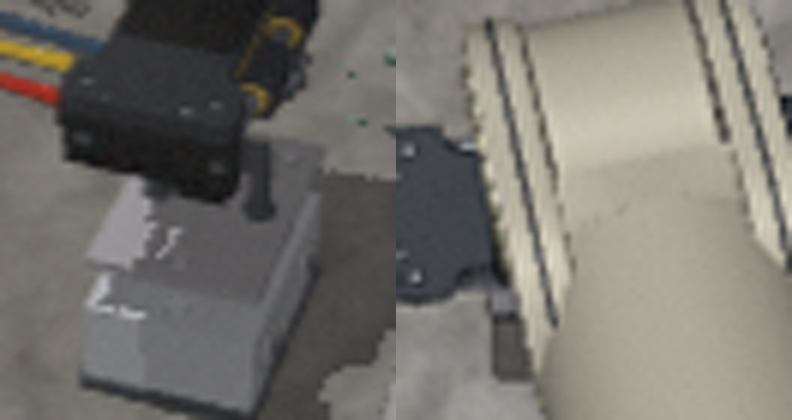

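The side view shows the plate held level above the block, its near corner at (255,305) over the block's near edge; the top view is blocked by the arm. I'll lower to a 10 mm gap, nudging x, then compare predicted corners with the side picture.

Converted, 5 mm is 0.25, 3 mm is 0.15.

```bash
echo '{"plan": [[0.025, 0, 0.25, 0, 0, 0, 0], [0, 0, 0.25, 0, 0, 0, 0], [0, 0, 0.15, 0, 0, 0, 0], [0, 0, 0.05, 0, 0, 0, 0], [0, 0, 0, 0, 0, 0, 0]]}' | python3 jog.py
echo '{"plan": [[0, 0, 0, 0, 0, 0, 0], [0, 0, 0, 0, 0, 0, 0], [0, 0, 0, 0, 0, 0, 0]]}' | python3 jog.py
python3 - <<'E'
from m import *
np.set_printoptions(precision=2,suppress=True)
s=robot.get_state();R=np.array(s['ee_rot']);p=np.array(s['eef_pos']);print(p,np.arctan2(R[1,0],R[0,0]),R[2])
y=.0922;Q=np.array([[np.cos(y),-np.sin(y)],[np.sin(y),np.cos(y)]])
W=lambda x,yy,z:np.r_[Q@[x,yy]+[481.4,.8],z]
for n,P in dict(plate_pp_top=(40,55,p[2]-80.3),plate_mp_top=(-40,55,p[2]-80.3),plate_mp_bot=(-40,55,p[2]-86.3),plate_mm_top=(-40,-55,p[2]-80.3),blk_pp=(40,55,50),blk_mp=(-40,55,50),blk_mm=(-40,-55,50),base_mp=(-42,57,0),base_pp=(42,57,0)).items(): print(n,proj('side',W(*P))[0])
a,_=robot.grab_frame('side');np.savez('side6.npz',p=a)
u0,v0=245,180
cv2.imwrite('pics/v6.png',cv2.resize(a[v0:v0+55,u0:u0+55,::-1],None,fx=10.5,fy=10.5,interpolation=cv2.INTER_CUBIC))
E
```

```text
clock: 15.22
eef_pos: [480.9, 0.6, 146.8]
ee_rot: [[0.996, 0.092, -0.001], [0.092, -0.996, 0.0], [-0.001, -0.0, -1.0]]
force: [0.2, 0.3, -3.1]
width: 0.129
grip_force: 58.0
clock: 15.47
eef_pos: [481.2, 0.6, 147.4]
ee_rot: [[0.996, 0.092, 0.0], [0.092, -0.996, -0.0], [0.0, 0.0, -1.0]]
force: [0.7, 0.7, -4.0]
width: 0.129
grip_force: 58.0
[481.23   0.62 147.43] 0.09182164791759101 [ 0.  0. -1.]
plate_pp_top [251.79 206.76]
plate_mp_top [280.46 213.24]
plate_mp_bot [280.4  214.92]
plate_mm_top [291.75 188.06]
blk_pp [251.88 211.49]
blk_mp [280.29 217.99]
blk_mm [291.48 192.73]
base_mp [280.27 232.01]
base_pp [251.22 225.12]
```

View pics/v6.png

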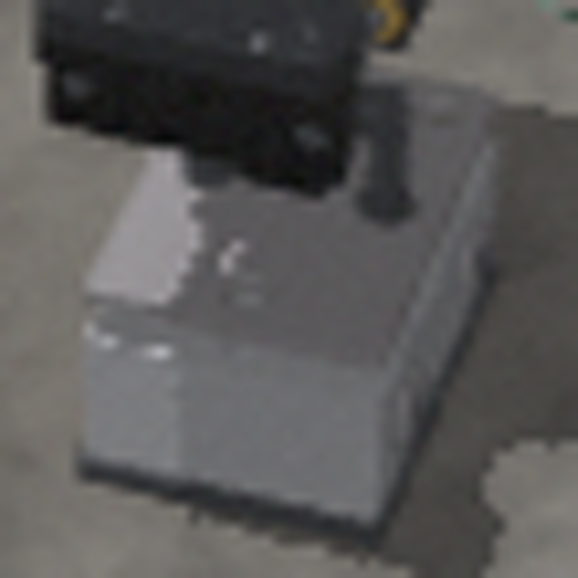

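The plate's near corners are at (85,285) and (378,365), parallel to the block's base corners at (78,470) and (380,540), with a clear gap between. I'll check the alignment finely by measuring the block's top edges in the first side picture and the plate's top edges now, each projected onto its own plane.

```bash
python3 - <<'E'
from m import *
np.set_printoptions(precision=2,suppress=True)
y=.0922;Q=np.array([[np.cos(y),-np.sin(y)],[np.sin(y),np.cos(y)]])
W=lambda x,yy,z:np.r_[Q@[x,yy]+[481.4,.8],z]
def edge(img,p0,p1,n,z):
    g=cv2.GaussianBlur(cv2.cvtColor(img,cv2.COLOR_RGB2GRAY),(3,3),.6).astype(np.float32);o=[]
    t=np.arange(-7,7.01,.25)
    for k in np.linspace(0,1,25):
        c=np.array(p0)*(1-k)+np.array(p1)*k
        px=np.array([proj('side',W(*(c+np.array(n)*s),z))[0] for s in t],np.float32)
        pr=cv2.remap(g,px[None,:,0],px[None,:,1],cv2.INTER_LINEAR)[0]
        d=np.gradient(cv2.GaussianBlur(pr[None],(5,1),0)[0]);w=np.abs(d);i=w.argmax()
        if 3<i<len(t)-4: o.append((t[i-3:i+4]*w[i-3:i+4]).sum()/w[i-3:i+4].sum())
    o=np.array(o);return np.round(np.median(o),2),np.round(np.percentile(o,[20,80]),2),len(o)
E={'+y':((-34,55),(34,55),(0,1)),'+y lit':((28,55),(38,55),(0,1)),'+x':((40,0),(40,50),(1,0)),'-x':((-40,-45),(-40,48),(-1,0)),'-y':((-38,-55),(-15,-55),(0,-1))}
S=np.load('side0.npz')['p'];C=np.load('side6.npz')['p']
for k,e in E.items(): print(k,'block',edge(S,*e,50),'plate',edge(C,*e,147.4-80.3))
E
```

```text
+y block (np.float64(0.14), array([-0.37,  0.61]), 24) plate (np.float64(0.73), array([-0.08,  5.64]), 13)Traceback (most recent call last):
  File "<stdin>", line 17, in <module>
  File "<stdin>", line 10, in edge
  File "h.py", line 11, in proj
    c=robot.camera_params(n); f=192/np.tan(np.radians(c['vfov']/2)); T=c['cam_to_world']
ValueError: time passes only in moves, steps and waits
```

```bash
sed -i 's/robot.camera_params(n)/cp(n)/; s/^from workcell import robot/from workcell import robot\nimport functools\ncp=functools.lru_cache(robot.camera_params)/' h.py; python3 - <<'E'
from m import *
np.set_printoptions(precision=2,suppress=True)
y=.0922;Q=np.array([[np.cos(y),-np.sin(y)],[np.sin(y),np.cos(y)]])
W=lambda x,yy,z:np.r_[Q@[x,yy]+[481.4,.8],z]
def edge(img,p0,p1,n,z):
    g=cv2.GaussianBlur(cv2.cvtColor(img,cv2.COLOR_RGB2GRAY),(3,3),.6).astype(np.float32);o=[]
    t=np.arange(-7,7.01,.25)
    for k in np.linspace(0,1,25):
        c=np.array(p0)*(1-k)+np.array(p1)*k
        px=np.array([proj('side',W(*(c+np.array(n)*s),z))[0] for s in t],np.float32)
        pr=cv2.remap(g,px[None,:,0].copy(),px[None,:,1].copy(),cv2.INTER_LINEAR)[0]
        d=np.gradient(cv2.GaussianBlur(pr[None],(5,1),0)[0]);w=np.abs(d);i=w.argmax()
        if 3<i<len(t)-4: o.append((t[i-3:i+4]*w[i-3:i+4]).sum()/w[i-3:i+4].sum())
    o=np.array(o);return np.round(np.median(o),2),np.round(np.percentile(o,[20,80]),2),len(o)
E={'+y':((-34,55),(34,55),(0,1)),'+y lit':((28,55),(38,55),(0,1)),'+x':((40,0),(40,50),(1,0)),'-x':((-40,-45),(-40,48),(-1,0)),'-y':((-38,-55),(-15,-55),(0,-1))}
S=np.load('side0.npz')['p'];C=np.load('side6.npz')['p']
for k,e in E.items(): print(k,'block',*edge(S,*e,50),'plate',*edge(C,*e,147.4-80.3))
E
```

```text
+y block 0.14 [-0.37  0.61] 24 plate 0.73 [-0.08  5.64] 13
+y lit block -0.23 [-2.26  0.51] 25 plate 0.28 [0.03 1.45] 25
+x block -1.52 [-2.2  -1.21] 25 plate -1.52 [-2.04 -1.  ] 25
-x block 1.53 [0.95 2.05] 25 plate 3.0 [1.74 3.28] 19
-y block -0.2 [-0.5   0.49] 25 plate -0.73 [-1.84  0.  ] 22
```

The plate and block edges agree to about 0.5 mm and the gap is about 11 mm. I'll make a final trim, settle, then hand in.

The rows are not in the units I measure in: shifts go in units of 20 mm. I convert before sending: 1 mm is 0.05, 0.3 mm is 0.015.

```bash
echo '{"plan": [[-0.01, 0.015, 0.05, 0, 0, 0, 0], [0, 0, 0, 0, 0, 0, 0], [0, 0, 0, 0, 0, 0, 0], [0, 0, 0, 0, 0, 0, 0], [0, 0, 0, 0, 0, 0, 0]]}' | python3 jog.py && python3 -c "
from workcell import robot
print(robot.hand_in())"
```

```text
clock: 15.93
eef_pos: [481.0, 0.3, 146.3]
ee_rot: [[0.996, 0.092, 0.0], [0.092, -0.996, -0.0], [0.0, 0.0, -1.0]]
force: [-0.3, 0.2, -2.9]
width: 0.127
grip_force: 58.0
the job is handed in; nothing more can be done
None
```

The job is handed in at 15.9 s: the pin stands released on the holder's floor, and the cover is held level about 10 mm above the block, its holes over the block's to about 0.5 mm by my edge measurements (one shadowed edge read 1.5 mm off); I never went near the V block or coupon but took no final picture of them.

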